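# Hook the ring-bending jig onto its sloping stand

## Robot

A 7-joint arm with a two-finger parallel gripper is mounted at the origin on the work surface. World frame = base frame: x ahead of the robot, y to its left, z up, the work surface at z = 0. Lengths are in m, angles in rad, forces in N, time in s.
With the tool pointing down it reaches from about 0.425 to 1.025 m from the base axis. Payload 9.4 kg.
Tool frame: the origin (TCP) lies between the finger pads, 19 mm behind the fingertips; this is the grasp point; z points along the fingers, y is the line along which they close (so a half turn about z gives the same grasp; the last joint's range is limited). The gripper opens to 85 mm and grips with 20 to 120 N. Pads are 22 mm wide; open, the fingers measure 114 mm over their backs; the gripper's body (76 mm by 85 mm) begins 54 mm behind the grasp point. The pads swing forward as they close: fully open they stand 13 mm farther back than shut.
Start: joints at [1.094, 0.599, -0.003, 1.599, 0.002, 0.943, -0.08], TCP at [0.282, -0.668, 0.25] pointing down, gripper open.
Joint ranges: [-2.57, 2.57], [-0.35, 1.97], [-1.29, 1.29], [0.11, 2.56], [-1.05, 4.19], [0.11, 1.86], [-2.63, 2.63]. Speed limits (rad/s): [2.22, 2.22, 3.01, 3.01, 3.14, 3.14, 3.14].

## Interface

Orientations are given as a unit quaternion [x, y, z, w].
In Python, from cell import env, imaging gives the robot as it stands. The module is installed in compiled form; this text tells all that it offers.
- The arm moves only by the shell command python3 -m handwheel [FORCE], which reads ROWS from standard input. ROWS is a JSON list that holds a single list of rows (three levels of brackets), with 1 to 5 rows, each of 5 numbers: dx, dy, dz in shares of the most that a row can go, 1 being 62.5 mm, then a turn about the tool's z in a scale on which 1.0 is 2 rad, then the opening from 0.0 (shut) to 1.0 (fully open); each row shifts and turns the commanded pose from where the row before left it, along the tool's axes as they then stand; what a row does not reach is not made up. A row lasts 1/8 s, in which the tool goes at most 0.0625 m and 0.188 rad, less where a joint would pass 70% of its speed; a pose out of reach is approached as far as the arm can. The fingers move at their own pace and stop on an object; FORCE is the grip in N (left out, the last holds). Time passes only in rows, so rows that do not move let the fingers close. It prints the time, the measured TCP pose, the force, the opening and the grip force at its end. No shift or turn number may pass 1 either way. Input that does not fit is refused with a message, and nothing moves.
- env.read_state(): the state, without advancing time (a new reading comes with each control period).
- imaging.grab_frame(name): name is "scene" or "top" or "wrist"; returns a dict with "color" (384x512x3 uint8, red, green, blue), "camera_matrix" (3x3 intrinsics, pixels), "extrinsics" (4x4, takes a point from world to camera coordinates). Camera axes: x right, y up, looking along -z (the intrinsics and any distortion apply to the point x, -y, -z); pixel columns grow to the right and rows downward; lengths in m; the calibration is good to about 2 mm. A picture is of the moment at which its call begins. There is no depth.
- env.close_job(): hands the job in; it is judged then, once.
The state is a dict: "clock": time; "qpos": joint angles; "joint_vel": joint speeds; "effort": joint torques, N m; "tool_pos": TCP position; "ee_rot": TCP orientation; "ft_force": force on the tool from outside, world axes, zero at the start; "torque": the same for the moment, N m; "grip_width": opening from 0.0 (shut) to 1.0 (fully open); "finger_force": force on a finger pad.
Only numpy, scipy, OpenCV 4.12 (cv2) and the standard library are available. Lean on these libraries where they do the work, as an engineer would, in place of code of your own. Each camera call takes 0.05 s, during which the arm holds its last target. There are 200 camera calls.

## Task

Pick up the steel ring-bending jig plate by its rib and mount it, rib uphill, on the sloping stand: gently press the large end of its keyhole over the stud head until the plate lies flush on the sloping face, then slide it down the slope until the stud is fully home in the narrow end. Leave it there square to the stand and let go. Feel your way rather than forcing it, and do not disturb the dish, the flat steel ring and the pale block among which you work.

Things in the scene. Friction and masses are not known exactly. Their poses are not given: they have to be found in the camera images.
- jig: Loose steel jig plate, 0.3 to 0.55 kg, lies flat on the bench, 5 mm thick; x = -55 to +75, y = -35 to +35 mm. Origin: underside, at the centre of the keyhole's large end; z out of the top. Keyhole: octagon 19 mm across flats at the origin, from which a slot 11 mm wide runs to +x, ending in a flat wall at x = 26 mm. Two round posts, 12 mm diameter, 20 mm high, at x = -36, y = +-20 mm.
- jig_grip (a point): On the jig's grip rib, a solid steel block 30 (x) x 14 (y) x 28 mm high on the plate, centred at x = 51, y = 0 (top 33 mm above the plate's underside), to be gripped across y. This point: x = 51, y = 0, 28 mm above the underside, a good TCP place (fingertips 4 mm clear of the plate). Same axes as the jig.
- jig_lock (a point): Point on the underside of the plate, on the slot's centre line 22 mm from the jig's origin towards +x: where the stud's axis stands when the plate is locked (stud shank against the slot's end wall).
- face: The stand's fixed sloping aluminium face, tilted 25 degrees, low edge towards the robot. Origin on its surface, 60 mm above the bench, in the middle of a dark cross slot. x points uphill along the face, y level along the cross slot, z straight out of it. Reaches x = -85 to +75, y = -65 to +65 mm. The jig mounts with its x, y, z along these, and slides 22 mm towards -x to lock.
- slot_mid (a point): Same point and axes as the face. A rigid headed stud stands along z out of the cross slot at x = 0, clamped somewhere in y = -9 to +9 mm, different each time and NOT reported: find it by sight or feel. Shank 8 mm diameter; head 16 mm, its underside 6.5 mm and its bevelled top 10.5 mm above the face. Never more than 40 N between jig and stand.
- stand: Fixed steel stand under the face, foot 140 x 120 mm. Origin on the bench under the face's origin; x level, to the uphill side (away from the robot, within 0.3 rad), z up.
- dish: Bystander: white ceramic dish, 80 mm diameter, 28 mm high; origin under its centre.
- firebrick: Bystander: pale block 110 x 65 x 50 mm; origin under its centre.
- collar: Bystander: flat steel ring 64 mm diameter, 6 mm high; origin under its centre.
Not all that is in view belongs to the job. What is shaped like the stand but orange is not meant.

How it is judged:
By the outcome, as a careful person would: the job done as asked, in the order asked, and still so for the second after the job is handed in, with the robot touching nothing.
It also fails if it takes over 61 s, if anything falls off the work surface, if the arm or the gripper's body presses on something with over 40 N, if the wrist force passes 120 N, or if a joint passes its speed limit or range.

## Working session

There is one attempt and no reset: what is moved stays moved. The work goes in short steps, Python scripts to look and compute and a shell command to move; the robot and the scene stay as the last step left them, time stands still between calls to the robot, and variables do not carry over. Pictures are saved under pics/ and viewed, at most 10 in all, crops included, and the job is handed in when it is done.

```bash
mkdir -p pics; python3 - <<'E'
from cell import env, imaging
import cv2,pickle
d={}
for n in ("scene","top"):
    f=imaging.grab_frame(n); d[n]=f
    cv2.imwrite(f"pics/{n}0.png",cv2.resize(f["color"][:,:,::-1],(800,600),interpolation=cv2.INTER_CUBIC))
    print(n,f.keys(),f["camera_matrix"],f["extrinsics"])
pickle.dump(d,open("f0.pkl","wb"))
print(env.read_state())
E
```

```text
scene dict_keys(['color', 'camera_matrix', 'extrinsics']) [[406.2589569    0.         254.51227402]
 [  0.         406.2589569  195.69951908]
 [  0.           0.           1.        ]] [[-0.70386058  0.71030959 -0.00636952  0.37236908]
 [-0.38515963 -0.37409772  0.84362489  0.12152627]
 [ 0.59685203  0.59624759  0.53689522 -1.29516983]
 [ 0.          0.          0.          1.        ]]
top dict_keys(['color', 'camera_matrix', 'extrinsics']) [[489.67932513   0.         250.39860607]
 [  0.         489.67932513 181.3155176 ]
 [  0.           0.           1.        ]] [[ 0.01498484 -0.99981968  0.0116643  -0.01118978]
 [ 0.9911535   0.01639147  0.13170447 -0.50689833]
 [-0.13187192  0.00958754  0.9912204  -1.02321016]
 [ 0.          0.          0.          1.        ]]
{'clock': 0.1, 'qpos': array([ 1.09428013,  0.60003807, -0.0025328 ,  1.60008731,  0.00178347,
        0.94288162, -0.0797923 ]), 'joint_vel': array([ 1.22452539e-03, -2.85756740e-03, -9.77480101e-04, -1.41505521e-03,
        1.48432037e-03,  1.52969667e-05, -2.94679436e-04]), 'effort': array([ 6.24035092e-03, -7.77987242e+01,  1.57059152e+00, -2.58623314e+01,
        1.27205116e-02,  5.49572971e-03,  5.37641824e-05]), 'tool_pos': array([ 0.28203311, -0.66744846,  0.24919516]), 'ee_rot': array([ 9.80079841e-01,  1.98602634e-01, -2.00507336e-04, -6.77008335e-04]), 'ft_force': array([ 0.2481249 , -0.45724421, -0.27210582]), 'torque': array([-0.01309107,  0.00082174,  0.02370951]), 'finger_force': 0.0, 'grip_width': 1.0007690371358877}
```

View pics/top0.png

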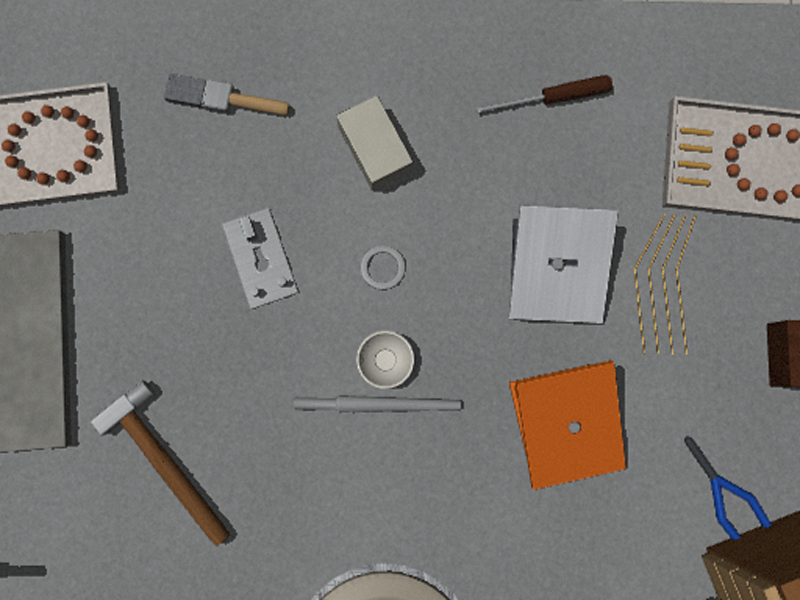

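View pics/scene0.png

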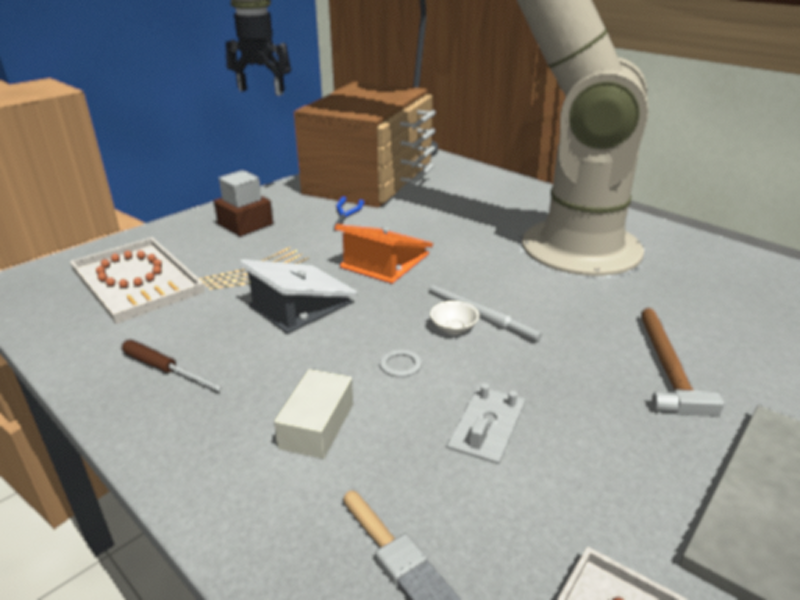

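Top view: the jig is at (260,258) with its rib away from the robot at (250,228) and posts at (260,293) and (287,283). The aluminium sloping stand is at (565,262), with the stud at (557,263) in the cross slot. The orange look-alike at (570,427) is not meant. The dish is at (386,360), the ring at (383,268) and the block at (375,142). I'll confirm with enlarged crops.

```bash
python3 - <<'E'
import cv2,pickle,numpy as np
f=pickle.load(open("f0.pkl","rb"))["top"]["color"][:,:,::-1]
# crops: jig x 138..194,y 128..203 ; stand x 320..402,y128..210
a=cv2.resize(f[128:203,135:200],None,fx=6,fy=6,interpolation=cv2.INTER_CUBIC)
b=cv2.resize(f[128:210,322:400],None,fx=5,fy=5,interpolation=cv2.INTER_CUBIC)
h=max(a.shape[0],b.shape[0]);o=np.zeros((h,a.shape[1]+b.shape[1]+10,3),np.uint8)
o[:a.shape[0],:a.shape[1]]=a;o[:b.shape[0],a.shape[1]+10:]=b
print(a.shape,b.shape);cv2.imwrite("pics/crop1.png",o)
E
```

```text
(450, 390, 3) (410, 390, 3)
```

View pics/crop1.png

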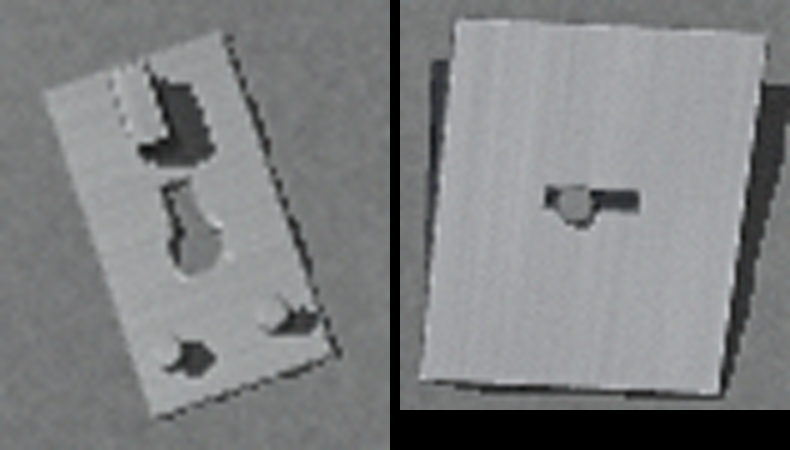

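The crop confirms them. Left, the jig: plate corners at (45,92), (222,32), (340,355), (153,417), rib at top, keyhole slot pointing to the rib. Right, the aluminium stand: corners at (455,18), (768,35), (720,397), (420,380), stud head at (575,203), cross slot from 545 to 640. The orange one has no cross slot and is the wrong colour.

```bash
cat > geo.py <<'E'
import numpy as np
from scipy.spatial.transform import Rotation as R
from scipy.optimize import least_squares
def proj(f,P):
    P=np.atleast_2d(P);E=f["extrinsics"];K=f["camera_matrix"]
    c=P@E[:3,:3].T+E[:3,3];q=np.c_[c[:,0],-c[:,1],-c[:,2]]@K.T
    return q[:,:2]/q[:,2:]
def ray(f,uv):
    E=f["extrinsics"];K=f["camera_matrix"];d=np.linalg.inv(K)@[uv[0],uv[1],1]
    d=E[:3,:3].T@(d*[1,-1,-1]);return -E[:3,:3].T@E[:3,3],d
def onplane(f,uv,p,n):
    o,d=ray(f,uv);return o+d*((p-o)@n)/(d@n)
def jigR(a): return R.from_euler("z",a)
def faceR(a): return R.from_euler("z",a)*R.from_euler("y",-25,degrees=True)
def fit(f,uv,L,rot,z,x0):
    g=lambda v:(proj(f,rot(v[2]).apply(L)+[v[0],v[1],z])-uv).ravel()
    s=least_squares(g,x0);return s.x,s.fun.reshape(-1,2)
E
python3 - <<'E'
from geo import *
import pickle
f=pickle.load(open("f0.pkl","rb"))["top"]
c=lambda p,s,o:(np.array(p,float)+.5)/s-.5+o
J=c([(45,92),(222,32),(340,355),(153,417)],6,[135,128])
x,r=fit(f,J,np.array([(75,35,5),(75,-35,5),(-55,-35,5),(-55,35,5)])/1e3,jigR,0,[.6,.2,.2]);print("jig",x,r.round(1).tolist())
print("grip",jigR(x[2]).apply([.051,0,.028])+[x[0],x[1],0])
S=c([(55,18),(368,35),(320,397),(20,380)],5,[322,128])
x,r=fit(f,S,np.array([(75,65,0),(75,-65,0),(-85,-65,0),(-85,65,0)])/1e3,faceR,.06,[.6,-.2,0]);print("face",x,r.round(1).tolist())
Rf=faceR(x[2]);o=np.array([x[0],x[1],.06]);n=Rf.apply([0,0,1])
for p,h in [((175,203),.0105),((145,198),0),((240,200),0)]:
    print(h,Rf.inv().apply(onplane(f,c(p,5,[322,128]),o+n*h,n)-o)*1e3)
E
```

```text
jig [0.53559483 0.18064219 0.36198116] [[-0.0, 0.0], [0.2, -0.3], [-0.6, -0.0], [0.5, 0.3]]
grip [0.58328988 0.1987027  0.028     ]
face [ 0.5364745  -0.23438264 -0.03254886] [[0.2, 0.1], [0.2, -0.2], [-0.3, -0.2], [-0.1, 0.3]]
0.0105 [ 1.34824425  9.29101287 10.5       ]
0 [2.94891540e-02 1.97953062e+01 1.82342399e-13]
0 [ 1.18776737e+00 -2.03862778e+01  1.64321647e-13]
```

```bash
cat >> geo.py <<'E'
def go(target,yaw=None):
    from cell import env
    s=env.read_state();T=R.from_quat(s["ee_rot"]);d=T.inv().apply(np.array(target)-s["tool_pos"])
    h=np.arctan2(T.as_matrix()[1,0],T.as_matrix()[0,0])
    print("t",round(s["clock"],2),"tool delta",d.round(4),"heading",round(h,4),"turn",None if yaw is None else round(h-yaw,4))
E
python3 - <<'E'
from geo import *
from cell import env,imaging
f=imaging.grab_frame("wrist");s=env.read_state();E=f["extrinsics"];T=R.from_quat(s["ee_rot"])
print(f["camera_matrix"]);print("cam in tool",T.inv().apply(-E[:3,:3].T@E[:3,3]-s["tool_pos"]),"axis in tool",T.inv().apply(-E[2,:3]),"up",T.inv().apply(E[1,:3]))
go([.50,-.234,.25],-.0325)
E
```

```text
[[310.53629724   0.         257.04945844]
 [  0.         310.53629724 190.45070647]
 [  0.           0.           1.        ]]
cam in tool [ 0.07793497  0.0005708  -0.12509095] axis in tool [-3.05244812e-01 -4.60995226e-05  9.52273911e-01] up [9.52273863e-01 3.07248368e-04 3.05244812e-01]
t 0.15 tool delta [ 0.3695 -0.3145 -0.0004] heading 0.3998 turn 0.4323
```

The rows are not in the units I measure in: shifts go in shares of 62.5 mm and turns go in shares of 2 rad. I convert before sending: 0.05 m is 0.8, -0.04 m is -0.64.

```bash
echo '[[[0.8, -0.64, 0, 0, 1], [0.8, -0.56, 0, 0, 1], [0.8, -0.56, 0, 0, 1], [0.8, -0.56, 0, 0, 1], [0.8, -0.56, 0, 0, 1]]]' | python3 -m handwheel 
echo '[[[0.8, -0.56, 0.16, 0, 1], [0.8, -0.56, 0.32, 0, 1], [0.64, -0.56, 0.32, 0, 1], [0.24, -0.48, 0.32, 0, 1], [0, 0, 0, 0, 1]]]' | python3 -m handwheel
python3 - <<'E'
from geo import *
from cell import env,imaging
import cv2,pickle
f=imaging.grab_frame("wrist");pickle.dump(f,open("w1.pkl","wb"))
cv2.imwrite("pics/w1.png",cv2.resize(f["color"][:,:,::-1],(800,600),interpolation=cv2.INTER_CUBIC))
go([.583,.199,.2],.362);print(env.read_state()["tool_pos"])
E
```

```text
clock: 0.78
tool_pos: [0.4425, -0.4043, 0.2499]
ee_rot: [0.98, 0.199, 0.0, -0.0]
ft_force: [0.3, -0.0, 0.6]
grip_width: 1.004
finger_force: 0.0
clock: 1.4
tool_pos: [0.5308, -0.2191, 0.1789]
ee_rot: [0.98, 0.201, -0.001, -0.001]
ft_force: [0.6, -1.2, 0.0]
grip_width: 0.996
finger_force: 0.0
t 1.45 tool delta [ 0.2126 -0.3666 -0.02  ] heading 0.4023 turn 0.0403
[ 0.53092519 -0.22151289  0.17983398]
```

View pics/w1.png

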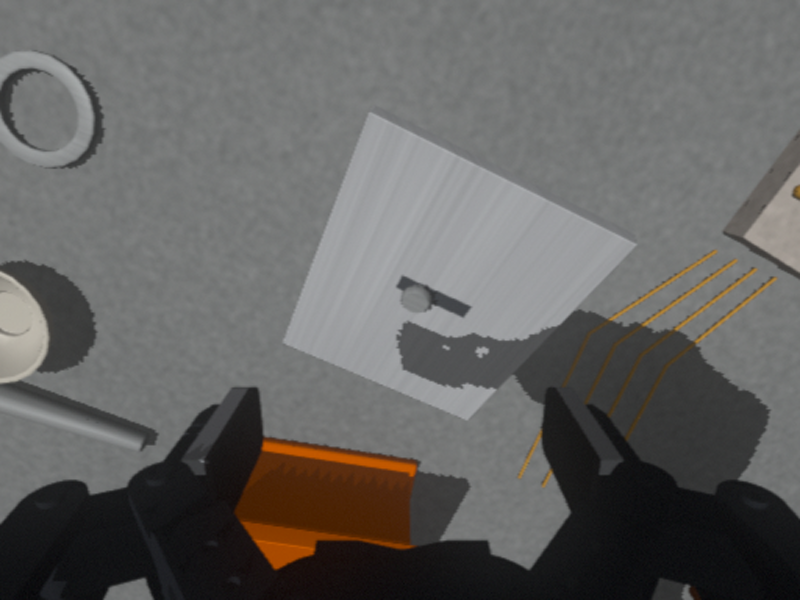

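Wrist view: the face corners are at (370,112), (636,243), (467,419) and (284,343), the stud head is at about (417,297), and the cross slot runs from (399,282) to (469,310).

```bash
python3 - <<'E'
from geo import *
import pickle,cv2
f=pickle.load(open("w1.pkl","rb"))
c=lambda p:(np.array(p,float)+.5)/1.5625-.5
S=c([(370,112),(636,243),(467,419),(284,343)])
L=np.array([(75,65,0),(75,-65,0),(-85,-65,0),(-85,65,0)])/1e3
x,r=fit(f,S,L,faceR,.06,[.536,-.234,-.03]);print("face",x,r.round(1).tolist())
for nm,x in (("w",x),("top",[.5365,-.2344,-.0325])):
  Rf=faceR(x[2]);o=np.array([x[0],x[1],.06]);n=Rf.apply([0,0,1])
  for p,h in [((417,297),.0105),((399,282),0),((469,310),0)]:
    print(nm,h,Rf.inv().apply(onplane(f,c(p),o+n*h,n)-o)*1e3)
im=f["color"][160:215,240:310,::-1]
cv2.imwrite("pics/w1c.png",cv2.resize(im,None,fx=10,fy=10,interpolation=cv2.INTER_CUBIC))
E
```

```text
face [ 0.53823336 -0.23459017 -0.03026927] [[-0.7, -0.3], [0.9, 0.4], [0.5, 0.4], [-0.7, -0.1]]
w 0.0105 [ 3.28738688  9.50444513 10.5       ]
w 0 [-1.29572624e+00  1.97478603e+01  2.25299400e-14]
w 0 [ 7.89874755e-01 -2.03926317e+01  1.68721211e-14]
top 0.0105 [ 5.46458904  9.51711447 10.5       ]
top 0 [ 8.36415022e-01  1.97134246e+01 -3.93263462e-15]
top 0 [ 3.02614714e+00 -2.02617000e+01 -1.33034072e-14]
```

View pics/w1c.png

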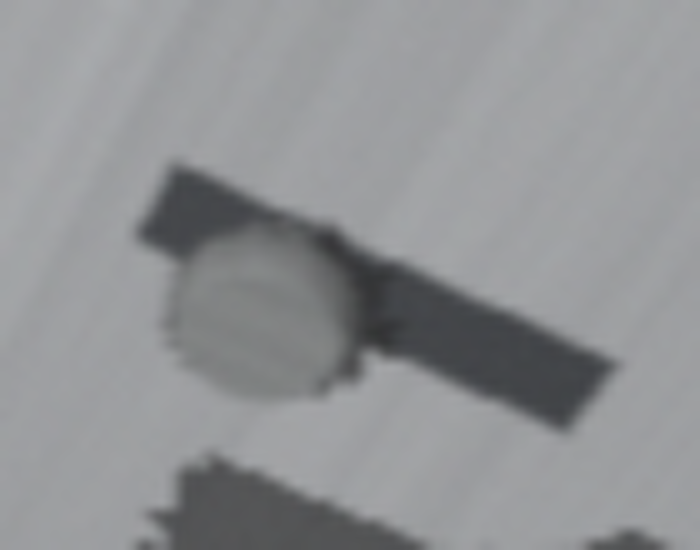

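Scaled: -0.05 m is -0.8, 0.03 m is 0.48, 0.02 rad / 2 = 0.01.

```bash
echo '[[[0.48, -0.8, 0, 0, 1], [0.48, -0.8, 0, 0, 1], [0.48, -0.8, 0, 0, 1], [0.48, -0.8, 0, 0, 1], [0.48, -0.8, 0, 0.01, 1]]]' | python3 -m handwheel
echo '[[[0.48, -0.8, 0, 0.01, 1], [0.32, -0.8, -0.32, 0, 1], [0.048, -0.272, 0, 0, 1], [0, 0, 0, 0, 1]]]' | python3 -m handwheel
python3 - <<'E'
from geo import *
from cell import env,imaging
import cv2,pickle
f=imaging.grab_frame("wrist");pickle.dump(f,open("w2.pkl","wb"))
cv2.imwrite("pics/w2.png",cv2.resize(f["color"][:,:,::-1],(800,600),interpolation=cv2.INTER_CUBIC))
go([.583,.199,.028],.362);print(env.read_state()["tool_pos"])
E
```

```text
clock: 2.08
tool_pos: [0.5729, 0.0659, 0.1813]
ee_rot: [0.982, 0.187, 0.001, 0.0]
ft_force: [0.2, -0.4, -0.7]
grip_width: 0.994
finger_force: 0.0
clock: 2.58
tool_pos: [0.5793, 0.194, 0.2007]
ee_rot: [0.984, 0.179, 0.0, 0.0]
ft_force: [-0.3, -0.2, -1.2]
grip_width: 1.002
finger_force: 0.0
t 2.62 tool delta [ 0.0058 -0.0052  0.1725] heading 0.3584 turn -0.0036
[0.57937763 0.19229977 0.20050075]
```

View pics/w2.png

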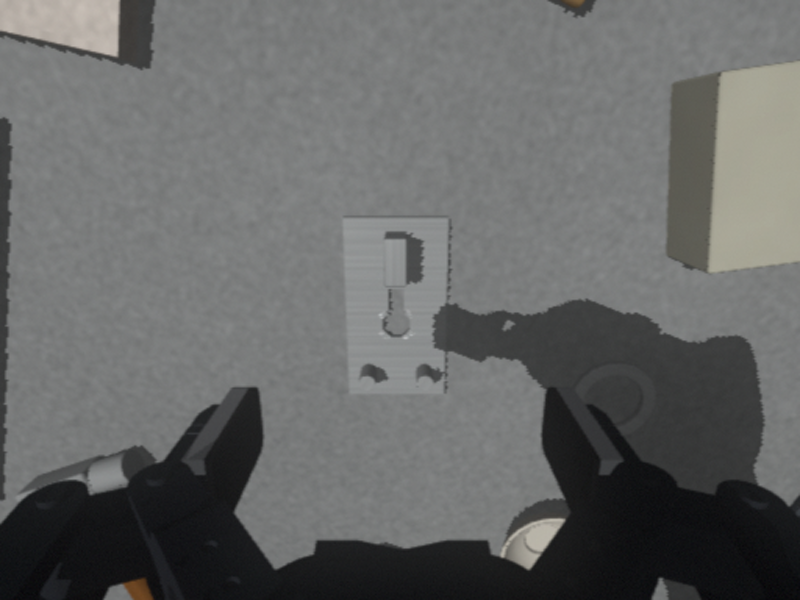

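Crop w1c: head centre at about (266,312), slot corners at (177,163), (612,365), (570,430) and (140,235). The w2 picture shows the jig almost aligned with the gripper: plate corners at (343,217), (450,217), (445,393), (349,394), rib top at 384–406. The collar sits in shadow at (615,400), well clear.

```bash
python3 - <<'E'
from geo import *
import pickle,cv2
f=pickle.load(open("w1.pkl","rb"));K=f["camera_matrix"]
c=lambda p:(np.array(p,float)+.5)/1.5625-.5
S=c([(370,112),(636,243),(467,419),(284,343)])
sl=(np.array([(177,163),(612,365),(570,430),(140,235)],float)+.5)/10-.5+[240,160]
L=np.array([(75,65,0),(75,-65,0),(-85,-65,0),(-85,65,0)])/1e3
x,r=fit(f,S,L,faceR,.06,[.536,-.234,-.03])
Rf=faceR(x[2]);o=np.array([x[0],x[1],.06]);n=Rf.apply([0,0,1])
print("slot corners",[(Rf.inv().apply(onplane(f,p,o,n)-o)*1e3).round(1).tolist() for p in sl])
pts=np.r_[L,np.array([(3.5,20,0),(3.5,-20,0),(-3.5,-20,0),(-3.5,20,0)])/1e3];uv=np.r_[S,sl]
ok,rv,tv=cv2.solvePnP(pts,uv,K,None);print("pnp res",(cv2.projectPoints(pts,rv,tv,K,None)[0][:,0]-uv).round(1).tolist())
M=cv2.Rodrigues(rv)[0];hc=np.array([266.1,190.7])
d=M.T@np.linalg.inv(K)@[*hc,1];cc=-M.T@tv[:,0]
for h in (.0085,.0105):print("head pnp",((cc+d*(h-cc[2])/d[2])*1e3).round(1), "head fit",(Rf.inv().apply(onplane(f,hc,o+n*h,n)-o)*1e3).round(1))
Rw=f["extrinsics"][:3,:3].T@np.diag([1,-1,-1])@M
print("face euler zy from pnp",R.from_matrix(Rw).as_euler("ZYX",degrees=True),"pos",-f["extrinsics"][:3,:3].T@f["extrinsics"][:3,3]+Rw@(-cc))
f=pickle.load(open("w2.pkl","rb"))
J=c([(343,217),(450,217),(445,393),(349,394)])
x,r=fit(f,J,np.array([(75,35,5),(75,-35,5),(-55,-35,5),(-55,35,5)])/1e3,jigR,0,[.53,.18,.36]);print("jig",x,r.round(1).tolist())
g=jigR(x[2]).apply([.051,0,.028])+[x[0],x[1],0];print(g);go(g,x[2])
E
```

```text
slot corners [[3.9, 20.0, 0.0], [3.2, -19.8, -0.0], [-5.1, -20.2, 0.0], [-4.7, 19.8, -0.0]]
pnp res [[-0.3, 0.4], [-0.1, 0.5], [0.2, 0.5], [-0.6, 0.1], [-0.1, 0.5], [0.1, -0.0], [0.4, -1.2], [0.4, -0.9]]
head pnp [0.6 9.2 8.5] head fit [0.6 9.2 8.5]
head pnp [ 2.3  9.6 10.5] head fit [ 2.3  9.6 10.5]
face euler zy from pnp [ -1.807731   -24.68153039   0.06673712] pos [ 0.53777186 -0.23479901  0.05871159]
jig [0.53708951 0.18114937 0.36055603] [[0.2, 0.2], [-0.3, 0.1], [-0.4, 0.1], [0.6, -0.5]]
[0.58481025 0.1991419  0.028     ]
t 2.62 tool delta [ 0.0076 -0.0047  0.1725] heading 0.3584 turn -0.0021
```

Scaled: 0.05 m is 0.8, 0.0076 m is 0.1216, -0.002 rad / 2 = -0.001.

```bash
echo '[[[0.1216, -0.0752, 0.64, -0.001, 0.5], [0, 0, 0.8, 0, 0.5], [0, 0, 0.8, 0, 0.5], [0, 0, 0.32, 0, 0.5], [0, 0, 0, 0, 0.5]]]' | python3 -m handwheel 
python3 - <<'E'
from geo import *
go([.58481,.19914,.028],.3606)
E
```

```text
clock: 3.25
tool_pos: [0.5845, 0.1994, 0.0397]
ee_rot: [0.984, 0.179, -0.001, 0.001]
ft_force: [0.7, -0.1, 1.0]
grip_width: 0.498
finger_force: 0.0
t 3.25 tool delta [0.0002 0.0003 0.0117] heading 0.3597 turn -0.0009
```

Scaled: 0.0115 m is 0.184.

```bash
echo '[[[0, 0, 0.184, 0, 0.5], [0, 0, 0, 0, 0], [0, 0, 0, 0, 0], [0, 0, 0, 0, 0], [0, 0, 0, 0, 0]]]' | python3 -m handwheel 20
echo '[[[0, 0, 0, 0, 0], [0, 0, 0, 0, 0]]]' | python3 -m handwheel 
echo '[[[0, 0, -0.16, 0, 0], [0, 0, -0.16, 0, 0], [0, 0, -0.16, 0, 0], [0, 0, -0.192, 0, 0], [0, 0, 0, 0, 0]]]' | python3 -m handwheel 
python3 - <<'E'
from cell import env
import numpy as np
s=env.read_state();print(s["ft_force"],s["torque"],s["tool_pos"])
E
```

```text
clock: 3.88
tool_pos: [0.5851, 0.2015, 0.0299]
ee_rot: [0.984, 0.18, 0.001, -0.0]
ft_force: [-0.1, -0.5, 7.1]
grip_width: 0.162
finger_force: 23.0
clock: 4.12
tool_pos: [0.5851, 0.2014, 0.03]
ee_rot: [0.984, 0.18, 0.001, -0.0]
ft_force: [-0.7, -1.5, 6.6]
grip_width: 0.155
finger_force: 23.0
clock: 4.75
tool_pos: [0.5852, 0.2016, 0.0722]
ee_rot: [0.984, 0.18, 0.001, -0.0]
ft_force: [0.4, -0.5, -4.6]
grip_width: 0.159
finger_force: 21.4
[ 0.41075524 -0.47349935 -4.61090249] [ 0.07372009 -0.1537021   0.00223424] [0.58518443 0.20155512 0.07223272]
```

```bash
python3 - <<'E'
from geo import *
from cell import env,imaging
import cv2,pickle
f=imaging.grab_frame("scene");pickle.dump(f,open("s2.pkl","wb"))
w=imaging.grab_frame("wrist");pickle.dump(w,open("w3.pkl","wb"))
u,v=proj(f,[.56,.19,.06])[0].astype(int);print(u,v)
a=cv2.resize(f["color"][v-45:v+45,u-50:u+50,::-1],(400,360),interpolation=cv2.INTER_CUBIC)
b=cv2.resize(w["color"][100:300,156:356,::-1],(360,360),interpolation=cv2.INTER_CUBIC)
cv2.imwrite("pics/s2.png",np.hstack([a,b]))
E
```

```text
310 252
```

View pics/s2.png

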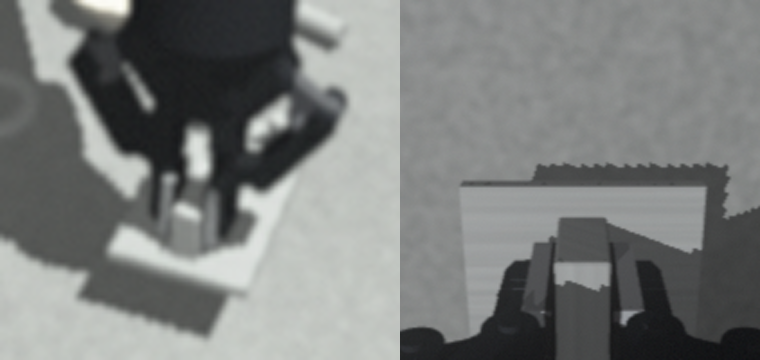

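Left: the plate is lifted clear of the bench. Right (wrist): the plate's uphill edge runs (462,183)–(707,185), rib end-face base (558,218)–(607,218), rib top edge (553,262)–(610,262). I'll fit the tilt from these.

```bash
cat >> geo.py <<'E'
def jigintool(f,uv,L,tp,h):
    # params: jig_grip offset along heading, across, z; tilt (rib up +), yaw ; tool level at heading h
    H=R.from_euler("z",h)
    def pts(v): return H.apply(R.from_euler("zy",[v[4],-v[3]]).apply(L-[.051,0,.028])+v[:3])+tp
    g=lambda v:np.r_[(proj(f,pts(v))-uv).ravel(),(v[:3]*1e3/[4,2,2]),v[4]*50]
    s=least_squares(g,[0,0,0,.1,0]);return s.x,s.fun[:-4].reshape(-1,2)
E
python3 - <<'E'
from geo import *
import pickle
from cell import env
f=pickle.load(open("w3.pkl","rb"));s=env.read_state()
uv=np.array([(62,183),(307,185),(158,218),(207,218),(153,262),(210,262)])/1.8+[156,100]
L=np.array([(75,35,5),(75,-35,5),(66,7,5),(66,-7,5),(66,7,33),(66,-7,33)])/1e3
v,r=jigintool(f,uv,L,s["tool_pos"],.3597);print(v.round(4),np.degrees(v[3]),r.round(1).tolist())
E
```

```text
[-0.0006 -0.0007 -0.0003 -0.0001 -0.0073] -0.0038887370812497315 [[-1.4, 1.4], [-0.5, 1.4], [0.2, -1.3], [-0.1, -1.1], [0.4, -0.3], [1.0, -0.1]]
```

Scaled: -0.04 m is -0.64, -0.03 m is -0.48, 0.1 rad / 2 = 0.05.

```bash
echo '[[[0, 0, -0.48, 0, 0], [0, 0, -0.64, 0, 0], [0, 0.32, -0.128, 0.05, 0], [0, 0.48, 0, 0.05, 0], [0, 0.48, 0, 0.05, 0]]]' | python3 -m handwheel 30
python3 - <<'E'
from geo import *
o=np.array([.538,-.2346,0]);print(o+R.from_euler("z",-.031).apply([.035,-.045,.15]));go(o+R.from_euler("z",-.031).apply([.035,-.045,.15]),-.031)
E
```

```text
clock: 5.48
tool_pos: [0.6042, 0.1216, 0.1481]
ee_rot: [1.0, 0.028, -0.001, 0.001]
ft_force: [-0.1, -0.7, -4.3]
grip_width: 0.159
finger_force: 33.3
[ 0.57158841 -0.28066321  0.15      ]
t 5.47 tool delta [-0.055   0.3998 -0.0015] heading 0.0558 turn 0.0868
```

Scaled: 0.05 m is 0.8, 0.04 m is 0.64.

```bash
echo '[[[-0.16, 0.64, 0, 0, 0], [-0.16, 0.8, 0, 0, 0], [-0.16, 0.8, 0, 0, 0], [-0.16, 0.8, 0, 0, 0], [-0.16, 0.8, 0, 0, 0]]]' | python3 -m handwheel
echo '[[[-0.08, 0.8, 0, 0, 0], [0, 0.8, 0, 0, 0], [0, 0.8, 0, 0.02, 0], [0, 0.128, 0, 0.0235, 0], [0, 0, 0, 0, 0]]]' | python3 -m handwheel 20
python3 - <<'E'
from geo import *
from cell import env
o=np.array([.538,-.2346,0]);go(o+R.from_euler("z",-.031).apply([.035,-.045,.1185]),-.031)
s=env.read_state();print(s["ft_force"],s["torque"])
E
```

```text
clock: 6.1
tool_pos: [0.5677, -0.122, 0.1479]
ee_rot: [1.0, 0.029, -0.001, 0.0]
ft_force: [0.2, -0.5, -5.6]
grip_width: 0.159
finger_force: 33.4
clock: 6.72
tool_pos: [0.5721, -0.278, 0.1479]
ee_rot: [1.0, -0.015, -0.001, -0.0]
ft_force: [0.2, 0.1, -6.4]
grip_width: 0.156
finger_force: 33.3
t 6.72 tool delta [-0.0004  0.0027  0.0294] heading -0.0293 turn 0.0017
[ 0.24020459  0.05528379 -6.37192363] [ 0.03776696 -0.15214107 -0.03775873]
```

Scaled: 0.015 m is 0.24, 0.01 m is 0.16, 0.0017 rad / 2 = 0.0009.

```bash
echo '[[[0, 0.0432, 0.24, 0.0009, 0], [0, 0, 0.16, 0, 0], [0, 0, 0, 0, 0]]]' | python3 -m handwheel 20
echo '[[[0, 0, 0.032, 0, 0], [0, 0, 0.032, 0, 0], [0, 0, 0, 0, 0]]]' | python3 -m handwheel 
echo '[[[-0.0256, 0, 0.032, 0, 0], [-0.0256, 0, 0.032, 0, 0], [0, 0, 0, 0, 0]]]' | python3 -m handwheel 
python3 - <<'E'
from cell import env
s=env.read_state();print(s["ft_force"],s["torque"],s["tool_pos"])
E
```

```text
clock: 7.1
tool_pos: [0.573, -0.278, 0.1225]
ee_rot: [1.0, -0.013, -0.001, -0.001]
ft_force: [0.2, 0.5, -5.0]
grip_width: 0.155
finger_force: 33.3
clock: 7.48
tool_pos: [0.5736, -0.2792, 0.1201]
ee_rot: [1.0, -0.013, 0.0, 0.0]
ft_force: [-0.6, -0.2, -4.6]
grip_width: 0.156
finger_force: 33.3
clock: 7.85
tool_pos: [0.5703, -0.2793, 0.1162]
ee_rot: [1.0, -0.014, 0.0, 0.0]
ft_force: [-0.1, -0.3, -1.4]
grip_width: 0.156
finger_force: 33.8
[-0.1320618  -0.3382626  -1.39658995] [ 0.02156854 -0.05720493  0.00313346] [ 0.57027061 -0.27927474  0.11618632]
```

Scaled: 0.002 m is 0.032, -0.0016 m is -0.0256.

```bash
echo '[[[-0.0256, 0, 0.032, 0, 0], [0, 0, 0, 0, 0]]]' | python3 -m handwheel 
echo '[[[-0.0256, 0, 0.032, 0, 0], [0, 0, 0, 0, 0]]]' | python3 -m handwheel 
echo '[[[-0.0256, 0, 0.032, 0, 0], [0, 0, 0, 0, 0]]]' | python3 -m handwheel 
python3 - <<'E'
from cell import env
s=env.read_state();print(s["ft_force"],s["torque"],s["tool_pos"])
E
```

```text
clock: 8.1
tool_pos: [0.5687, -0.2792, 0.1143]
ee_rot: [1.0, -0.014, 0.0, 0.0]
ft_force: [-2.1, 1.2, 3.2]
grip_width: 0.155
finger_force: 34.8
clock: 8.35
tool_pos: [0.5669, -0.2792, 0.1121]
ee_rot: [1.0, -0.014, -0.0, 0.0]
ft_force: [-3.9, 1.1, 2.8]
grip_width: 0.157
finger_force: 35.1
clock: 8.6
tool_pos: [0.5654, -0.2792, 0.1099]
ee_rot: [1.0, -0.014, -0.0, 0.0]
ft_force: [-3.2, 0.3, 3.2]
grip_width: 0.153
finger_force: 35.4
[-3.1865717   0.25609309  3.23174897] [0.07033666 0.23661486 0.03272321] [ 0.56535701 -0.27915555  0.10993235]
```

Scaled: 0.002 m is 0.032, -0.0016 m is -0.0256.

```bash
echo '[[[-0.0256, 0, 0.032, 0, 0], [0, 0, 0, 0, 0]]]' | python3 -m handwheel 
echo '[[[-0.0256, 0, 0.032, 0, 0], [0, 0, 0, 0, 0]]]' | python3 -m handwheel 
echo '[[[-0.0192, 0, 0.024, 0, 0], [0, 0, 0, 0, 0]]]' | python3 -m handwheel 
python3 - <<'E'
from cell import env
s=env.read_state();print(s["ft_force"],s["torque"],s["tool_pos"])
E
```

```text
clock: 8.85
tool_pos: [0.564, -0.2791, 0.1079]
ee_rot: [1.0, -0.013, 0.0, 0.0]
ft_force: [-1.8, 0.7, 2.1]
grip_width: 0.154
finger_force: 35.7
clock: 9.1
tool_pos: [0.5626, -0.2791, 0.1059]
ee_rot: [1.0, -0.013, 0.0, 0.0]
ft_force: [0.3, 0.4, 1.2]
grip_width: 0.158
finger_force: 35.9
clock: 9.35
tool_pos: [0.5612, -0.279, 0.1043]
ee_rot: [1.0, -0.013, -0.0, 0.0]
ft_force: [0.3, -0.0, 0.2]
grip_width: 0.159
finger_force: 36.0
[ 0.25770199 -0.0405142   0.17731964] [-0.09578728 -0.33669108 -0.02529503] [ 0.56121899 -0.27898979  0.10430577]
```

Scaled: 0.001 m is 0.016, -0.0008 m is -0.0128.

```bash
for i in 1; do :; done; echo '[[[-0.0128, 0, 0.016, 0, 0], [0, 0, 0, 0, 0]]]' | python3 -m handwheel 
python3 -c "from cell import env;s=env.read_state();print(s['ft_force'],s['torque'])"
echo '[[[-0.0128, 0, 0.016, 0, 0], [0, 0, 0, 0, 0]]]' | python3 -m handwheel 
python3 -c "from cell import env;s=env.read_state();print(s['ft_force'],s['torque'])"
echo '[[[-0.0128, 0, 0.016, 0, 0], [0, 0, 0, 0, 0]]]' | python3 -m handwheel 
python3 -c "from cell import env;s=env.read_state();print(s['ft_force'],s['torque'])"
```

```text
clock: 9.6
tool_pos: [0.5604, -0.279, 0.1035]
ee_rot: [1.0, -0.013, 0.0, 0.0]
ft_force: [-0.3, -0.6, 1.4]
grip_width: 0.157
finger_force: 36.3
[-0.2958708  -0.57266079  1.39985748] [-0.12326524 -0.29010899 -0.0083357 ]
clock: 9.85
tool_pos: [0.5603, -0.279, 0.1033]
ee_rot: [1.0, -0.013, 0.001, 0.0]
ft_force: [1.0, 0.8, 8.5]
grip_width: 0.157
finger_force: 37.3
[0.95358587 0.75462492 8.47509994] [ 0.14125457 -0.35543621  0.00501387]
clock: 10.1
tool_pos: [0.5603, -0.279, 0.1033]
ee_rot: [1.0, -0.013, 0.002, 0.0]
ft_force: [-0.7, 2.6, 16.9]
grip_width: 0.155
finger_force: 38.5
[-0.73274751  2.61969972 16.92561627] [ 0.37426612 -0.2005068  -0.00501664]
```

Scaled: -0.013 m is -0.208, -0.009 m is -0.144.

```bash
echo '[[[-0.016, 0, -0.048, 0, 0], [-0.064, 0, -0.144, 0, 0], [-0.096, 0, -0.208, 0, 0], [0, 0, 0, 0, 0]]]' | python3 -m handwheel
python3 - <<'E'
from geo import *
from cell import env,imaging
import cv2,pickle
Rf=faceR(-.031);o=np.array([.538,-.2346,.06])
print("flush face coords",Rf.inv().apply(np.array([.5603,-.279,.1033])-o)*1e3)
s=env.read_state();print(s["ft_force"],s["torque"],s["tool_pos"])
w=imaging.grab_frame("wrist");f=imaging.grab_frame("scene");pickle.dump((w,f,s),open("w4.pkl","wb"))
u,v=proj(f,[.55,-.27,.09])[0].astype(int);print(u,v)
a=cv2.resize(f["color"][v-45:v+45,u-50:u+50,::-1],(400,360),interpolation=cv2.INTER_CUBIC)
b=cv2.resize(w["color"][100:300,156:356,::-1],(400,400),interpolation=cv2.INTER_CUBIC)
cv2.imwrite("pics/s4.png",np.hstack([np.pad(a,((0,40),(0,0),(0,0))),b]))
E
```

```text
clock: 10.6
tool_pos: [0.5474, -0.279, 0.1276]
ee_rot: [1.0, -0.014, 0.0, 0.0]
ft_force: [-0.5, 0.0, -4.8]
grip_width: 0.157
finger_force: 35.3
flush face coords [ 39.74756619 -43.68747823  29.24166938]
[-0.51247866  0.04873003 -4.78315719] [-0.00154628 -0.05688445 -0.02301404] [ 0.54737282 -0.27902988  0.12761478]
176 163
```

View pics/s4.png

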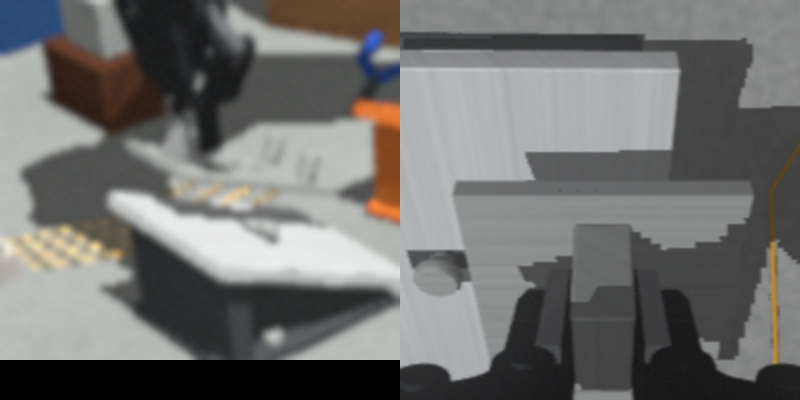

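Left: the tilted plate hangs above the face. Right: jig plate uphill edge at y≈195 (x 455–752), face top edge at y≈69 with its right corner at 679, stud head at (437,275), and rib end face (572–631, 225–318).

```bash
python3 - <<'E'
from geo import *
import pickle
w,f,s=pickle.load(open("w4.pkl","rb"))
c=lambda p:(np.array(p,float)+.5)/2-.5+[156,100]
uv=c([(55,195),(352,195),(55,182),(352,182),(174,225),(230,225),(172,318),(232,318)])
L=np.array([(75,35,5),(75,-35,5),(75,35,0),(75,-35,0),(66,7,5),(66,-7,5),(66,7,33),(66,-7,33)])/1e3
M=R.from_quat(s["ee_rot"]).as_matrix();h=np.arctan2(M[1,0],M[0,0])
v,r=jigintool(w,uv,L,s["tool_pos"],h);print("heading",h,v.round(4),np.degrees(v[3]),r.round(1).tolist())
Rf=faceR(-.031);o=np.array([.538,-.2346,.06]);n=Rf.apply([0,0,1])
for p,z in ((279,69),0),((37,275),.0085): print((Rf.inv().apply(onplane(w,c(p),o+n*z,n)-o)*1e3).round(1))
Rj=R.from_euler("z",h)*R.from_euler("zy",[v[4],-v[3]])
O=s["tool_pos"]+R.from_euler("z",h).apply(v[:3])-Rj.apply([.051,0,.028])
print("jig origin in face",(Rf.inv().apply(O-o)*1e3).round(1))
E
```

```text
heading -0.027574526403970793 [-4.000e-04 -7.000e-04  1.000e-04  3.999e-01 -1.600e-03] 22.913796760925397 [[-1.1, 0.5], [0.3, 0.6], [0.8, 0.0], [-1.6, 0.1], [-0.1, -0.7], [0.8, -0.7], [-1.4, -0.0], [2.2, 0.0]]
[ 74.8 -64.4  -0. ]
[1.1 9.4 8.5]
jig origin in face [-14.  -44.9  30.8]
```

The rows are not in the units I measure in: shifts go in shares of 62.5 mm and turns go in shares of 2 rad. I convert before sending: -0.02 m is -0.32, -0.0135 m is -0.216, 0.003 rad / 2 = 0.0015.

```bash
echo '[[[0.064, -0.216, -0.032, 0.0015, 0], [0.064, -0.32, -0.032, 0, 0], [0.0608, -0.32, -0.024, 0, 0], [0, 0, 0, 0, 0]]]' | python3 -m handwheel
python3 - <<'E'
from geo import *
from cell import env
s=env.read_state();Rf=faceR(-.031);o=np.array([.538,-.2346,.06])
print((Rf.inv().apply(s["tool_pos"]-o)*1e3).round(1),s["ft_force"],s["torque"]);go(s["tool_pos"],-.031)
E
```

```text
clock: 11.2
tool_pos: [0.5622, -0.2217, 0.132]
ee_rot: [1.0, -0.013, 0.0, -0.001]
ft_force: [-0.7, 1.0, -4.9]
grip_width: 0.156
finger_force: 35.3
[52.  13.6 55.2] [-0.7405519   0.97734384 -4.85762327] [-0.03627126 -0.05248782 -0.01619883]
t 11.2 tool delta [0. 0. 0.] heading -0.0253 turn 0.0057
```

```bash
cat > st.py <<'E'
from geo import *
from cell import env
s=env.read_state();Rf=faceR(-.031);o=np.array([.538,-.2346,.06])
print("face",(Rf.inv().apply(s["tool_pos"]-o)*1e3).round(1),"F",(Rf.inv().apply(s["ft_force"]+[0,0,4.7])).round(1),"tq",s["torque"].round(2));go(s["tool_pos"],-.031)
E
echo '[[[0, 0, 0, 0, 0], [0, 0, 0, 0, 0]]]' | python3 -m handwheel; python3 st.py; echo '[[[0, 0, 0, 0, 0]]]' | python3 -m handwheel; python3 st.py
```

```text
clock: 11.45
tool_pos: [0.5609, -0.226, 0.132]
ee_rot: [1.0, -0.015, -0.0, 0.0]
ft_force: [-0.1, 0.2, -5.2]
grip_width: 0.156
finger_force: 35.3
face [51.   9.3 55.7] F [-0.3  0.2 -0.5] tq [-0.02 -0.14  0.03]
t 11.45 tool delta [0. 0. 0.] heading -0.0306 turn 0.0004
clock: 11.58
tool_pos: [0.5609, -0.226, 0.132]
ee_rot: [1.0, -0.015, -0.0, 0.0]
ft_force: [0.5, -0.0, -5.2]
grip_width: 0.151
finger_force: 35.3
face [50.9  9.3 55.6] F [ 0.3 -0.  -0.6] tq [-0.02 -0.11  0.01]
t 11.57 tool delta [0. 0. 0.] heading -0.0308 turn 0.0002
```

Scaled: 0.0054 m is 0.0864, 0.005 m is 0.08.

```bash
echo '[[[0.0576, 0, 0.08, 0, 0], [0.0416, 0, 0.0864, 0, 0], [0, 0, 0, 0, 0], [0, 0, 0, 0, 0]]]' | python3 -m handwheel; python3 st.py
echo '[[[0.0128, 0, 0.0288, 0, 0], [0.0128, 0, 0.0288, 0, 0], [0, 0, 0, 0, 0]]]' | python3 -m handwheel; python3 st.py
echo '[[[0.0128, 0, 0.0288, 0, 0], [0, 0, 0, 0, 0]]]' | python3 -m handwheel; python3 st.py
```

```text
clock: 12.08
tool_pos: [0.5672, -0.2256, 0.1214]
ee_rot: [1.0, -0.015, -0.0, -0.0]
ft_force: [0.2, -0.4, -4.7]
grip_width: 0.158
finger_force: 35.2
face [52.2  9.9 43.4] F [ 0.2 -0.4 -0.1] tq [-0.05 -0.06  0.01]
t 12.07 tool delta [0. 0. 0.] heading -0.0299 turn 0.0011
clock: 12.45
tool_pos: [0.569, -0.2256, 0.1179]
ee_rot: [1.0, -0.015, -0.0, -0.0]
ft_force: [-0.4, 0.2, -5.3]
grip_width: 0.156
finger_force: 35.3
face [52.3  9.9 39.5] F [-0.6  0.2 -0.4] tq [ 0.01 -0.1  -0.02]
t 12.45 tool delta [0. 0. 0.] heading -0.0298 turn 0.0012
clock: 12.7
tool_pos: [0.5698, -0.2257, 0.1161]
ee_rot: [1.0, -0.015, -0.0, -0.0]
ft_force: [0.3, 0.5, -5.3]
grip_width: 0.156
finger_force: 35.3
face [52.2  9.9 37.5] F [ 0.   0.5 -0.7] tq [ 0.04 -0.12  0.05]
t 12.7 tool delta [0. 0. 0.] heading -0.0298 turn 0.0012
```

Scaled: 0.0018 m is 0.0288, 0.0008 m is 0.0128.

```bash
echo '[[[0.0128, 0.0048, 0.0288, 0, 0], [0, 0, 0, 0, 0]]]' | python3 -m handwheel; python3 st.py
echo '[[[0.0128, 0, 0.0288, 0, 0], [0, 0, 0, 0, 0]]]' | python3 -m handwheel; python3 st.py
echo '[[[0.0096, 0, 0.0192, 0, 0], [0, 0, 0, 0, 0]]]' | python3 -m handwheel; python3 st.py
```

```text
clock: 12.95
tool_pos: [0.5706, -0.2261, 0.1143]
ee_rot: [1.0, -0.015, -0.0, 0.0]
ft_force: [1.0, 0.8, -5.4]
grip_width: 0.152
finger_force: 35.3
face [52.2  9.5 35.5] F [ 0.6  0.9 -1.1] tq [-0.   -0.07  0.  ]
t 12.95 tool delta [0. 0. 0.] heading -0.0299 turn 0.0011
clock: 13.2
tool_pos: [0.5713, -0.226, 0.1124]
ee_rot: [1.0, -0.015, -0.0, -0.0]
ft_force: [0.5, 0.0, -4.4]
grip_width: 0.155
finger_force: 35.3
face [52.1  9.6 33.5] F [0.6 0.  0. ] tq [ 0.04 -0.11 -0.02]
t 13.2 tool delta [0. 0. 0.] heading -0.0299 turn 0.0011
clock: 13.45
tool_pos: [0.5719, -0.2261, 0.1113]
ee_rot: [1.0, -0.015, -0.0, -0.0]
ft_force: [0.1, -0.5, -5.7]
grip_width: 0.158
finger_force: 35.3
face [52.2  9.6 32.3] F [-0.4 -0.5 -1. ] tq [-0.   -0.13  0.03]
t 13.45 tool delta [0. 0. 0.] heading -0.0298 turn 0.0012
```

Free so far, so the head is inside the hole. Now down the last 3 mm.

Scaled: 0.0012 m is 0.0192, 0.0006 m is 0.0096.

```bash
echo '[[[0.0096, 0, 0.0192, 0, 0], [0, 0, 0, 0, 0]]]' | python3 -m handwheel; python3 st.py
echo '[[[0.0064, 0, 0.0144, 0, 0], [0, 0, 0, 0, 0]]]' | python3 -m handwheel; python3 st.py
echo '[[[0.0064, 0, 0.0144, 0, 0], [0, 0, 0, 0, 0]]]' | python3 -m handwheel; python3 st.py
```

```text
clock: 13.7
tool_pos: [0.5725, -0.2261, 0.1101]
ee_rot: [1.0, -0.015, -0.0, -0.0]
ft_force: [0.1, -0.7, -5.1]
grip_width: 0.157
finger_force: 35.3
face [52.2  9.6 30.9] F [-0.  -0.7 -0.4] tq [-0.03 -0.15 -0.02]
t 13.7 tool delta [0. 0. 0.] heading -0.0299 turn 0.0011
clock: 13.95
tool_pos: [0.5729, -0.2261, 0.1092]
ee_rot: [1.0, -0.015, -0.0, -0.0]
ft_force: [0.8, -0.1, -4.7]
grip_width: 0.156
finger_force: 35.3
face [52.2  9.6 30. ] F [ 0.8 -0.1 -0.4] tq [ 0.01 -0.12 -0.  ]
t 13.95 tool delta [0. 0. 0.] heading -0.0299 turn 0.0011
clock: 14.2
tool_pos: [0.5732, -0.2261, 0.1086]
ee_rot: [1.0, -0.015, -0.0, -0.0]
ft_force: [-2.2, 1.1, -0.1]
grip_width: 0.155
finger_force: 35.9
face [52.2  9.6 29.3] F [-0.1  1.   5.1] tq [0.05 0.18 0.03]
t 14.2 tool delta [0. 0. 0.] heading -0.0299 turn 0.0011
```

Scaled: 0.0005 m is 0.008, 0.0002 m is 0.0032.

```bash
echo '[[[0.0032, 0, 0.008, 0, 0], [0, 0, 0, 0, 0]]]' | python3 -m handwheel; python3 st.py
echo '[[[-0.0432, 0, 0.0208, 0, 0], [0, 0, 0, 0, 0]]]' | python3 -m handwheel; python3 st.py
echo '[[[-0.0432, 0, 0.0208, 0, 0], [0, 0, 0, 0, 0]]]' | python3 -m handwheel; python3 st.py
```

```text
clock: 14.45
tool_pos: [0.5732, -0.2262, 0.1085]
ee_rot: [1.0, -0.015, -0.0, -0.0]
ft_force: [-4.6, 1.6, 6.0]
grip_width: 0.155
finger_force: 36.9
face [52.1  9.5 29.2] F [ 0.4  1.5 11.7] tq [0.25 0.52 0.  ]
t 14.45 tool delta [0. 0. 0.] heading -0.0301 turn 0.0009
clock: 14.7
tool_pos: [0.5729, -0.2262, 0.1084]
ee_rot: [1.0, -0.015, 0.002, 0.0]
ft_force: [0.3, 2.1, 10.8]
grip_width: 0.154
finger_force: 37.6
face [51.8  9.5 29.2] F [ 6.8  2.1 13.9] tq [ 0.31 -0.19 -0.02]
t 14.7 tool delta [0. 0. 0.] heading -0.0296 turn 0.0014
clock: 14.95
tool_pos: [0.5703, -0.2264, 0.1071]
ee_rot: [1.0, -0.015, 0.002, 0.001]
ft_force: [0.9, 1.2, 11.6]
grip_width: 0.156
finger_force: 37.6
face [48.9  9.2 29.2] F [ 7.7  1.2 14.4] tq [ 0.22 -0.17 -0.04]
t 14.95 tool delta [0. 0. 0.] heading -0.0298 turn 0.0012
```

Scaled: -0.0028 m is -0.0448, 0.001 m is 0.016.

```bash
echo '[[[-0.0448, 0, 0.016, 0, 0], [0, 0, 0, 0, 0]]]' | python3 -m handwheel; python3 st.py
echo '[[[-0.0432, 0, 0.0208, 0, 0], [-0.0432, 0, 0.0192, 0, 0], [0, 0, 0, 0, 0]]]' | python3 -m handwheel; python3 st.py
echo '[[[-0.0432, 0, 0.0208, 0, 0], [0, 0, 0, 0, 0]]]' | python3 -m handwheel; python3 st.py
```

```text
clock: 15.2
tool_pos: [0.5665, -0.2263, 0.1054]
ee_rot: [1.0, -0.015, 0.001, 0.0]
ft_force: [-0.6, 1.0, 8.8]
grip_width: 0.158
finger_force: 37.1
face [44.8  9.1 29.2] F [ 5.1  1.  12.5] tq [ 0.05 -0.04 -0.04]
t 15.2 tool delta [0. 0. 0.] heading -0.03 turn 0.001
clock: 15.58
tool_pos: [0.5612, -0.2263, 0.1029]
ee_rot: [1.0, -0.015, 0.002, 0.001]
ft_force: [0.3, 0.2, 7.8]
grip_width: 0.159
finger_force: 37.2
face [38.9  9.  29.2] F [ 5.6  0.2 11.2] tq [-0.07 -0.12  0.02]
t 15.57 tool delta [0. 0. 0.] heading -0.0301 turn 0.0009
clock: 15.82
tool_pos: [0.5589, -0.2262, 0.1018]
ee_rot: [1.0, -0.015, 0.002, 0.001]
ft_force: [-0.0, -0.5, 9.8]
grip_width: 0.158
finger_force: 37.3
face [36.3  9.  29.2] F [ 6.1 -0.5 13.1] tq [-0.01 -0.21  0.05]
t 15.82 tool delta [0. 0. 0.] heading -0.03 turn 0.001
```

Scaled: -0.0028 m is -0.0448, 0.0012 m is 0.0192.

```bash
echo '[[[-0.0448, 0, 0.0192, 0, 0], [0, 0, 0, 0, 0]]]' | python3 -m handwheel; python3 st.py
echo '[[[-0.0288, 0, 0.0128, 0, 0], [0, 0, 0, 0, 0]]]' | python3 -m handwheel; python3 st.py
echo '[[[-0.0224, 0, 0.0096, 0, 0], [0, 0, 0, 0, 0]]]' | python3 -m handwheel; python3 st.py
```

```text
clock: 16.08
tool_pos: [0.5557, -0.2261, 0.1003]
ee_rot: [1.0, -0.015, 0.001, 0.001]
ft_force: [-0.0, -0.9, 6.9]
grip_width: 0.155
finger_force: 37.1
face [32.8  9.1 29.2] F [ 4.9 -0.9 10.6] tq [-0.08 -0.15  0.04]
t 16.07 tool delta [0. 0. 0.] heading -0.03 turn 0.001
clock: 16.32
tool_pos: [0.5541, -0.226, 0.0996]
ee_rot: [1.0, -0.015, 0.002, 0.001]
ft_force: [0.2, -0.8, 7.0]
grip_width: 0.156
finger_force: 37.1
face [31.1  9.1 29.2] F [ 5.1 -0.8 10.5] tq [-0.04 -0.2  -0.02]
t 16.32 tool delta [0. 0. 0.] heading -0.03 turn 0.001
clock: 16.58
tool_pos: [0.5528, -0.226, 0.099]
ee_rot: [1.0, -0.015, 0.002, 0.001]
ft_force: [0.8, -0.6, 7.6]
grip_width: 0.156
finger_force: 37.1
face [29.6  9.1 29.2] F [ 5.9 -0.6 10.8] tq [-0.06 -0.25 -0.03]
t 16.57 tool delta [0. 0. 0.] heading -0.0298 turn 0.0012
```

Scaled: -0.0009 m is -0.0144, 0.0004 m is 0.0064.

```bash
echo '[[[-0.0144, 0, 0.0064, 0, 0], [0, 0, 0, 0, 0]]]' | python3 -m handwheel; python3 st.py
echo '[[[-0.0144, 0, 0.0064, 0, 0], [0, 0, 0, 0, 0]]]' | python3 -m handwheel; python3 st.py
echo '[[[-0.0144, 0, 0.0064, 0, 0], [0, 0, 0, 0, 0]]]' | python3 -m handwheel; python3 st.py
```

```text
clock: 16.82
tool_pos: [0.5527, -0.226, 0.099]
ee_rot: [1.0, -0.015, 0.003, 0.001]
ft_force: [2.2, 0.3, 9.6]
grip_width: 0.157
finger_force: 37.3
face [29.6  9.  29.2] F [ 8.   0.4 12.1] tq [ 0.04 -0.54  0.02]
t 16.82 tool delta [0. 0. 0.] heading -0.0298 turn 0.0012
clock: 17.08
tool_pos: [0.5526, -0.226, 0.0989]
ee_rot: [1.0, -0.015, 0.003, 0.001]
ft_force: [3.1, 0.2, 11.7]
grip_width: 0.158
finger_force: 37.5
face [29.5  9.  29.2] F [ 9.8  0.3 13.5] tq [ 0.03 -0.73 -0.06]
t 17.07 tool delta [0. 0. 0.] heading -0.0295 turn 0.0015
clock: 17.32
tool_pos: [0.5525, -0.226, 0.0989]
ee_rot: [1.0, -0.015, 0.004, 0.001]
ft_force: [4.2, 0.7, 13.2]
grip_width: 0.158
finger_force: 37.8
face [29.4  9.  29.2] F [11.4  0.9 14.4] tq [ 0.18 -0.89 -0.02]
t 17.32 tool delta [0. 0. 0.] heading -0.0294 turn 0.0016
```

Scaled: 0.0024 m is 0.0384, -0.002 m is -0.032.

```bash
echo '[[[0.0384, 0, -0.032, 0, 0], [0, 0, 0, 0, 0]]]' | python3 -m handwheel; python3 st.py
echo '[[[0, 0, 0, 0, 0.15], [0, 0, 0, 0, 0.25], [0, 0, 0, 0, 0.4], [0, 0, 0, 0, 0.4], [0, 0, 0, 0, 0.4]]]' | python3 -m handwheel; python3 st.py
echo '[[[0, 0, -0.16, 0, 0.4], [0, 0, -0.48, 0, 0.4], [0, 0, -0.64, 0, 0.4], [0, 0, -0.32, 0, 0.4], [0, 0, 0, 0, 0.4]]]' | python3 -m handwheel
python3 - <<'E'
from geo import *
from cell import env,imaging
import cv2,pickle
w=imaging.grab_frame("wrist");pickle.dump(w,open("w5.pkl","wb"))
cv2.imwrite("pics/w5.png",cv2.resize(w["color"][60:330,100:460,::-1],(800,600),interpolation=cv2.INTER_CUBIC))
E
```

```text
clock: 17.58
tool_pos: [0.5524, -0.2257, 0.0991]
ee_rot: [1.0, -0.015, 0.001, 0.0]
ft_force: [4.6, -1.2, 1.4]
grip_width: 0.153
finger_force: 36.1
face [29.3  9.3 29.4] F [ 6.8 -1.   3.6] tq [-0.18 -1.18 -0.  ]
t 17.57 tool delta [0. 0. 0.] heading -0.0297 turn 0.0013
clock: 18.2
tool_pos: [0.5506, -0.2254, 0.0985]
ee_rot: [1.0, -0.015, -0.0, -0.0]
ft_force: [0.3, 0.2, 0.2]
grip_width: 0.404
finger_force: 0.0
face [27.4  9.6 29.7] F [2.4 0.2 4.3] tq [-0.02  0.02 -0.01]
t 18.2 tool delta [0. 0. 0.] heading -0.03 turn 0.001
clock: 18.82
tool_pos: [0.5517, -0.2258, 0.2008]
ee_rot: [1.0, -0.015, 0.002, 0.001]
ft_force: [0.3, 0.0, -0.2]
grip_width: 0.398
finger_force: 0.0
```

View pics/w5.png

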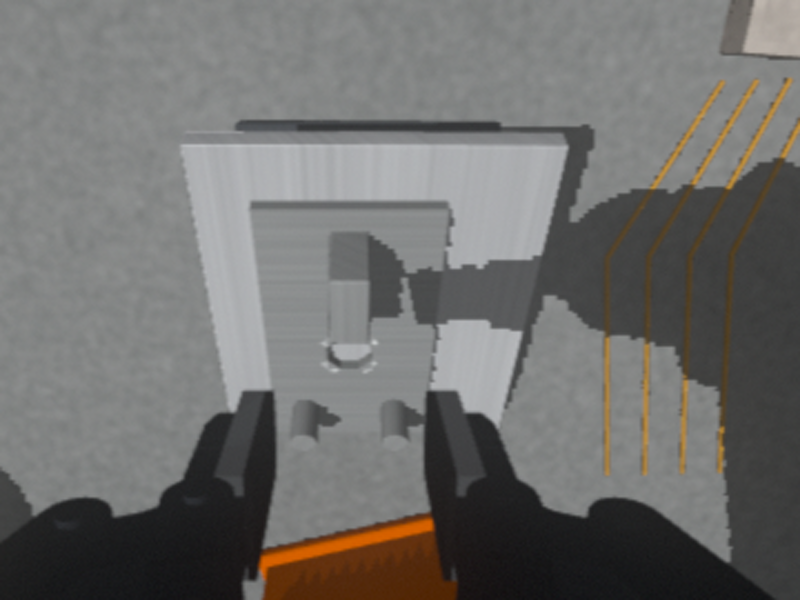

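The jig lies on the face, rib uphill. Plate uphill corners are at (250,207) and (448,208) (top surface), parallel to the face edge at y≈144. The gripper is clear. I'll check the position numerically.

Scaled: -0.04 m is -0.64, -0.03 m is -0.48.

```bash
python3 - <<'E'
from geo import *
import pickle
w=pickle.load(open("w5.pkl","rb"))
c=lambda p:(np.array(p,float)+.5)/[800/360,600/270]-.5+[100,60]
Rf=faceR(-.031);o=np.array([.538,-.2346,.06]);n=Rf.apply([0,0,1])
for p,z in ((182,145),0),((567,146),0),((251,208),.005),((448,209),.005),((437,322),.005),((268,322),.005): print(p,(Rf.inv().apply(onplane(w,c(p),o+n*z,n)-o)*1e3).round(1))
E
echo '[[[0, 0, -0.64, 0, 0.4], [0, 0, -0.48, 0, 0.4], [0, 0, 0, 0, 0.4]]]' | python3 -m handwheel
```

```text
(182, 145) [74.9 64.5 -0. ]
(567, 146) [ 74.6 -64.3  -0. ]
(251, 208) [52.7 43.   5. ]
(448, 209) [ 52.4 -26.1   5. ]
(437, 322) [ -3.9 -27.1   5. ]
(268, 322) [-3.9 41.5  5. ]
clock: 19.25
tool_pos: [0.5515, -0.2257, 0.2697]
ee_rot: [1.0, -0.015, 0.001, 0.0]
ft_force: [-0.5, 0.2, 0.1]
grip_width: 0.397
finger_force: 0.0
```

```bash
python3 - <<'E'
from geo import *
import pickle,cv2
w=pickle.load(open("w5.pkl","rb"));g=cv2.GaussianBlur(w["color"],(3,3),0).astype(float).mean(2)
Rf=faceR(-.031);o=np.array([.538,-.2346,.06]);n=Rf.apply([0,0,1])
def edge(rows,a,b,z):  # a,b: (crop x at crop y 210, at y 370) guess line
    P=[]
    for y in rows:
        yc=(y-60)*2.222;xg=(a+(b-a)*(yc-210)/160)/2.222+100;xs=np.arange(int(xg)-5,int(xg)+7)
        d=np.abs(g[y,xs+1]-g[y,xs-1]);k=np.sum(xs*d**2)/np.sum(d**2)
        P.append(Rf.inv().apply(onplane(w,(k,y),o+n*z,n)-o)*1e3)
    P=np.array(P);r=P[:,1]
    for _ in range(5):
        p=np.polyfit(P[:,0],P[:,1],1);e=np.abs(np.polyval(p,P[:,0])-P[:,1]);P=P[e<=max(1,np.percentile(e,85))]
    print(p.round(4),len(P))
edge(range(156,222),252,270,.005)   # plate left
edge(range(140,222),194,221,0)     # face left
E
```

```text
[4.1000e-03 4.3632e+01] 66
[-4.00000e-03  6.54316e+01] 82
```

```bash
python3 -c "
from cell import env
print(env.close_job())"
```

```text
the job is handed in; nothing more can be done
None
```

The jig is mounted rib uphill on the stand, with the stud home in the narrow end of the keyhole and the plate flush and within about 0.5° of square; I let go, backed the arm clear and handed the job in at about 19 s (no verdict came back; the dish, ring and block were not re-checked by camera afterwards).

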